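# Start up the polishing corner

### The arm

A 6-joint arm with a two-finger parallel gripper is mounted at the origin on the work surface. World frame = base frame: x ahead of the robot, y to its left, z up, the work surface at z = 0. Lengths are in mm, angles in rad, forces in N, time in s.
With the tool pointing down it reaches from about 300 to 775 mm from the base axis. Payload 14.6 kg.
Tool frame: the origin (TCP) lies at the very end of the fingers, on their centre line; the grasp point (between the pads) lies 19 mm behind it; z points along the fingers, y is the line along which they close (so a half turn about z gives the same grasp; the last joint's range is limited). The gripper opens to 94 mm and grips with 3 to 60 N. Pads are 16 mm wide; open, the fingers measure 119 mm over their backs; the gripper's body (75 mm by 177 mm) begins 78 mm behind the grasp point.
Start: joints at [-1.325, 0.3, 1.521, -0, 1.321, -0.067], TCP at [169.241, -523.304, 205.446] pointing down, gripper open.
Joint ranges: [-3.03, 3.03], [-0.79, 2.21], [0.23, 2.52], [-1.04, 4.18], [0, 3.07], [-2.55, 2.55]. Speed limits (rad/s): [2.22, 2.22, 2.57, 3.14, 3.14, 3.14].

### API

Orientations are given as [roll, pitch, yaw] about the fixed x, y, z axes, in that order (R = Rz(yaw) Ry(pitch) Rx(roll)).
In Python, from cell import manip, camera, get_calibration gives the robot as it stands. The module is installed in compiled form; this text tells all that it offers.
- The arm moves only by the tool jog_arm, never from a script. Its argument "plan" is one flat list of numbers, 6 for each row, row after row: the shift along the world's x, y, z in m, then the turn, a rotation vector about the world's x, y, z in degrees. A call has 1 to 20 rows; each row is the pose to reach, as a shift and turn from the pose commanded when the call began; what a row does not reach only later rows make up. A row lasts 1/10 s, in which the tool goes at most 50 mm and 8.59 degrees, less where a joint would pass 70% of its speed; a pose out of reach is approached as far as the arm can. A call with a gripper value outside its range is refused whole. "claw" is the finger opening in m, from 0 to 0.094, set as the call begins (left out, the last holds). The fingers move at their own pace and stop on an object; "force" is the grip in N (left out, the last holds). Time passes only in rows, so rows that repeat a pose let the fingers close. It gives the time, the measured TCP pose, the force, the opening and the grip force at its end, in the units of the state.
- manip.read_state(): the state, without advancing time (a new reading comes with each control period).
- camera(name): name is "scene" or "top" or "wrist"; returns (picture, depth): 480x640x3 uint8, red, green, blue; 480x640 float32, mm along the optical axis (not along the pixel's ray), 0 where there is no reading.
- get_calibration(name): a dict with "fx", "fy", "cx", "cy" (pixels), "k1" (the pictures are not rectified: a ray, as slopes to the right and down, at radius r is drawn at 1 + k1 r^2 times it, then the intrinsics apply), "origin" and "attitude" of the camera in the world. Camera axes: x right, y down, z forward; pixel columns grow to the right and rows downward; lengths in mm; the calibration is good to about 2 mm. A picture is of the moment at which its call begins: read the wrist's pose just before it. get_calibration takes no time and is no camera call; for the wrist camera it gives the pose at the moment of the call.
- manip.sign_off(): hands the job in; it is judged then, once.
The state is a dict: "clock": time; "joints": joint angles; "qd": joint speeds; "effort": joint torques, N m; "eef_pos": TCP position; "eef_rot": TCP orientation; "wrist_force": force on the tool from outside, world axes, zero at the start; "moment": the same for the moment, N m; "finger_gap": finger opening in mm; "finger_force": force on a finger pad.
Only numpy, scipy, OpenCV 4.12 (cv2) and the standard library are available. Lean on these libraries where they do the work, as an engineer would, in place of code of your own. Each camera call takes 0.05 s, during which the arm holds its last target. There are 200 camera calls.

### The job

Start up the polishing corner with your fingertips, in this order: rock the extractor's orange switch fully on (the end next to its green dot goes down), then push the blue locking key right down so that it stays down, then press the green start button right down and let it come back up. Press neither the red stop button nor the white lamp switch. Only press things: do not lift, tip or shove the control boxes, and leave everything else on the bench where it is.

Things in the scene. Friction and masses are not known exactly. Their poses are not given: they have to be found in the camera images.
- extractor_box: extractor switch box: grey steel enclosure fixed to the bench, 120 (its x) x 110 (its y) x 70 high, with the orange rocker on its top. A green dot on the top, 42 mm from the middle along its +x, marks the ON end of the rocker. Origin: centre of its underside, z up
- extractor_rocker (a joint): orange V-shaped rocker, 56 long (along the box's x) and 26 wide, pivoting 20 mm to the -x side of the box's middle. 0 = fully off (ON half sticks up at 0.35 rad), 0.35 rad = fully on (ON half level, its top 82 mm above the bench and clear of all round it). It has no spring: it takes 2 to 4 N near its ON end and stays where it is left
- extractor_rocker_press (a point): point on top of the ON half of the orange rocker, 18 mm from the pivot towards the green dot; it moves with the rocker, from about 88 mm above the bench (off) to 82 mm (on). Press straight down here
- key_box: key box: a loose aluminium control box, 70 x 70 x 45 high, about 0.7 kg (hidden mass varies), standing on a rubber foot on the bench, the blue key in the middle of its top. Origin: centre of its underside, z up
- blue_key (a joint): blue locking key: 0 = up, 0.006 m = fully down. No spring: it takes about 3.5 N to push and stays down
- blue_key_top (a point): centre of the top face of the blue key (disc 32 across in a black collar 48 across); 67 mm above the bench when up, 61 mm when fully down; the collar's top is at 57 mm
- start_box: start box: a loose aluminium control box, 70 x 70 x 45 high, about 0.7 kg (hidden mass varies), standing on a rubber foot on the bench, the green button in the middle of its top. Origin: centre of its underside, z up
- start_button (a joint): green start button: 0 = up, 0.006 m = fully down; a spring returns it, fully down takes 5 N
- start_button_top (a point): centre of the top face of the green button (disc 32 across in a black collar 48 across); 67 mm above the bench when up, 61 mm when fully down; the collar's top is at 57 mm
- stop_box: stop box: a loose aluminium control box, 70 x 70 x 45 high, about 0.7 kg (hidden mass varies), standing on a rubber foot on the bench, the red button in the middle of its top. Origin: centre of its underside, z up
- stop_button (a joint): red stop button, not to be pressed: 0 = up, 0.006 m = fully down, sprung as the green one
- stop_button_top (a point): centre of the top face of the red button (disc 32 across in a black collar 48 across); 67 mm above the bench when up, 61 mm when fully down; the collar's top is at 57 mm
- lamp_box: lamp switch box: grey steel enclosure fixed to the bench, 120 (its x) x 110 (its y) x 70 high, with the white rocker on its top. A green dot on the top, 42 mm from the middle along its +x, marks the ON end of the rocker. Origin: centre of its underside, z up
- lamp_rocker (a joint): not to be pressed: white V-shaped rocker, 56 long (along the box's x) and 26 wide, pivoting 20 mm to the -x side of the box's middle. 0 = fully off (ON half sticks up at 0.35 rad), 0.35 rad = fully on (ON half level, its top 82 mm above the bench and clear of all round it). It has no spring: it takes 2 to 4 N near its ON end and stays where it is left
- spoon: bystander: steel spoon lying flat, about 200 long; to be left alone
- compound_bar: bystander: red-brown bar of polishing compound, 100 x 40 x 30, lying; to be left alone
- silver_bowl: bystander: small steel bowl, 80 across, 45 high; to be left alone
- hammer: bystander: hammer lying flat, wooden handle, about 260 long; to be left alone
- jar: bystander: amber glass jar with a white lid, 60 across, 85 high; to be left alone
- stake: bystander: small steel anvil stake, 100 x 60 x 55 high; to be left alone
- mug: bystander: blue ceramic mug, 76 across, 85 high; to be left alone
There are look-alikes about, which are no part of the job. What is shaped like the lamp_box but purple is not meant.

How it is judged (in metres and radians):
On the way, in this order (a step that is already met when the one before it is completed fails the run):
1. the orange extractor rocker is on (value of joint extractor_rocker above 0.27 rad), for 0.05 s.
2. the blue key is down (value of joint blue_key above 0.0042 m), for 0.05 s.
3. the green start button is pressed down (value of joint start_button above 0.0042 m), for 0.05 s.
At the end, for the whole second after the job is handed in: Orange rocker on (over 0.27 rad), blue key down (over 4.2 mm), green button back up (under 1.5 mm), red button up, white rocker off (under 0.1 rad); the loose control boxes upright, at rest and within 25 mm of their starts, bystanders within 20 mm of theirs (value of joint extractor_rocker above 0.27 rad and value of joint blue_key above 0.0042 m and value of joint each of start_button, stop_button below 0.0015 m and value of joint lamp_rocker below 0.1 rad and distance of each of key_box, start_box, stop_box from where it was at the start of the episode below 0.025 m and angle between each of key_box, start_box, stop_box's own z axis and vertical below 0.1 rad and linear speed of each of key_box, start_box, stop_box below 0.02 m/s and distance of each of spoon, compound_bar, silver_bowl, hammer, jar, stake, mug from where it was at the start of the episode below 0.02 m); the robot touches nothing.
It fails at once if the blue key is pressed before the extractor is on (value of joint blue_key above 0.003 m and not (value of joint extractor_rocker above 0.27 rad)).
It fails at once if the green button is pressed before the blue key is down (value of joint start_button above 0.003 m and not (value of joint blue_key above 0.0042 m)).
It fails at once if the red stop button or the white lamp switch is pressed (value of joint stop_button above 0.002 m or value of joint lamp_rocker above 0.1 rad).
It fails at once if a control box is lifted, tipped or shoved more than 25 mm (height (world z) of any of key_box, start_box, stop_box above 0.01 m or angle between any of key_box, start_box, stop_box's own z axis and vertical above 0.2 rad or distance of any of key_box, start_box, stop_box from where it was at the start of the episode above 0.025 m).
It fails at once if a bystander is disturbed (more than 20 mm) (distance of any of spoon, compound_bar, silver_bowl, hammer, jar, stake, mug from where it was at the start of the episode above 0.02 m).
It also fails if it takes over 48 s, if anything falls off the work surface, if the arm or the gripper's body presses on something with over 40 N, if the wrist force passes 120 N, or if a joint passes its speed limit or range.

## Working session

There is one attempt and no reset: what is moved stays moved. The work goes in short steps, Python scripts to look and compute and a tool call to move; the robot and the scene stay as the last step left them, time stands still between calls to the robot, and variables do not carry over. Pictures are saved under pics/ and viewed, at most 10 in all, crops included, and the job is handed in when it is done.

Besides the shell and the picture viewer there is one more tool, called after ">>>" as a command line: name --argument value ..., lists and objects as JSON in quotes. jog_arm: Moves the arm, as the interface text tells. Its arguments: {"type":"object","properties":{"plan":{"type":"array"},"claw":{"type":"number"},"force":{"type":"number"}},"required":["plan"]}

```bash
mkdir -p pics; cat > h.py <<'E'
import numpy as np,cv2
from cell import manip,camera,get_calibration
from scipy.spatial.transform import Rotation as R
def cloud(name):
    c=get_calibration(name); im,d=camera(name)
    v,u=np.mgrid[0:480,0:640].astype(float)
    K=np.array([[c['fx'],0,c['cx']],[0,c['fy'],c['cy']],[0,0,1]])
    p=cv2.undistortPoints(np.stack([u.ravel(),v.ravel()],1)[:,None],K,np.array([c['k1'],0,0,0.]))[:,0].reshape(480,640,2)
    P=np.dstack([p*d[...,None],d])
    a=np.array(c['attitude']); A=a if a.shape==(3,3) else R.from_euler('xyz',a).as_matrix()
    return im,d,P@A.T+np.array(c['origin']),c
def save(n,im): cv2.imwrite('pics/'+n,im[...,::-1])
E
python3 - <<'E'
from h import *
print(manip.read_state())
for n in('top','scene'):
    im,d,W,c=cloud(n); print(c); save(n+'1.png',im); np.savez(n,im=im,d=d,W=W)
E
```

```text
{'clock': 0.0, 'joints': array([-1.32458617e+00,  3.00463189e-01,  1.52160904e+00,  1.97602837e-05,
        1.32070076e+00, -6.65865287e-02]), 'qd': array([ 1.34253388e-03,  3.17491522e-04,  8.59343572e-04, -9.26041059e-05,
       -1.59968228e-03, -1.00182464e-03]), 'effort': array([ 7.69855487e-04, -5.31806982e+01, -3.52738130e+01,  7.08738528e-02,
        2.43731408e-02, -6.63913033e-05]), 'eef_pos': array([ 169.18855452, -523.04223327,  204.87884426]), 'eef_rot': array([-3.14041620e+00, -9.76338780e-05,  3.12791723e-01]), 'wrist_force': array([ 0.03446315, -0.33021717,  0.83846046]), 'moment': array([ 0.02982966, -0.01904636,  0.05478156]), 'finger_force': 0.0, 'finger_gap': 94.19515321268977}
{'fx': 561.977232906493, 'fy': 561.977232906493, 'cx': 321.0661099900626, 'cy': 241.900306380267, 'k1': -0.09644050793654002, 'origin': array([ 273.09471934,  -22.44042247, 1450.3466613 ]), 'attitude': array([-2.96126362,  0.00691461, -1.54341905])}
{'fx': 592.0011901847292, 'fy': 592.0011901847292, 'cx': 330.2428363834846, 'cy': 230.36156845408146, 'k1': 0.029202291144693346, 'origin': array([1284.80324462, -533.00235565, 1030.46083694]), 'attitude': array([-2.36228292, -0.01737255,  0.996121  ])}
```

View pics/top1.png

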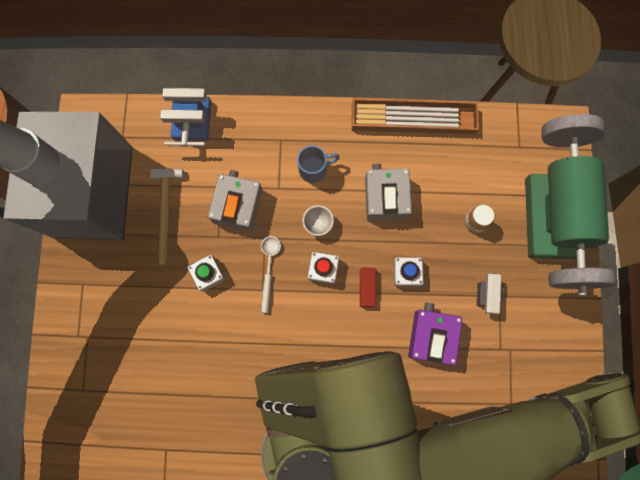

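View pics/scene1.png

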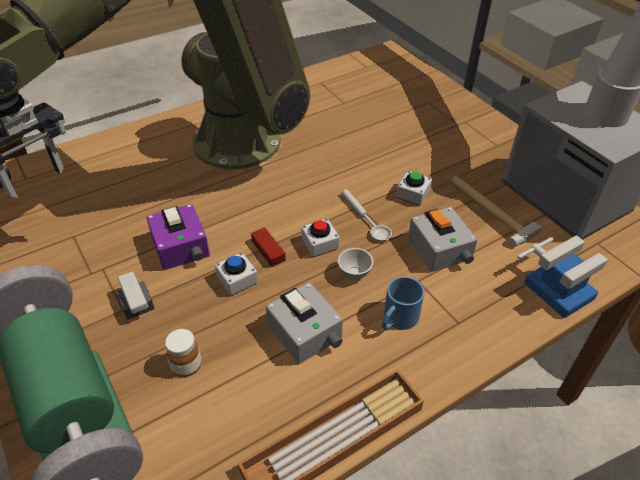

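The top view shows the orange rocker on a grey box (232,206), green button (205,271), blue key (410,271), red button (323,267), the white lamp rocker on a grey box (390,197), and the purple look-alike (437,345). The scene view agrees. Next I'll measure by colour in both views.

```bash
python3 - <<'E'
from h import *
seeds={'top':dict(orange=(232,206),dot=(238,184),blue=(410,271),green=(205,271),red=(323,267)),
'scene':dict(orange=(441,219),dot=(453,240),blue=(236,263),green=(416,177),red=(320,227))}
for n in seeds:
    z=np.load(n+'.npz'); im,W=z['im'],z['W']; hsv=cv2.cvtColor(im,cv2.COLOR_RGB2HSV).astype(int)
    for k,(u,v) in seeds[n].items():
        v0,u0=v-28,u-28; h=hsv[v0:v+28,u0:u+28]
        H={'orange':13,'dot':62,'blue':110,'green':60,'red':0}[k]
        dh=np.abs((h[...,0]-H+90)%180-90)
        m=((dh<9)&(h[...,1]>140)&(h[...,2]>(100 if k!='orange' else 150))).astype(np.uint8)
        if k=='orange': m&=(W[v0:v+28,u0:u+28,2]>60).astype(np.uint8)
        nl,L,st,ce=cv2.connectedComponentsWithStats(m)
        d=[np.hypot(*(c-28)) if s[4]>5 else 99 for c,s in zip(ce[1:],st[1:])]
        i=1+int(np.argmin(d)); ys,xs=np.where(L==i)
        P=W[ys+v0,xs+u0]; P=P[P[:,2]>0]
        t=P[P[:,2]>P[:,2].max()-5] if k in('blue','green','red') else P
        print(n,k,st[i][4],ce[i]+[u0,v0],'mean',t.mean(0).round(1),'mid',((t.min(0)+t.max(0))/2).round(1),'ext',np.ptp(t,0).round(0),'zmax',P[:,2].max().round(1))
    # grey box top of extractor
    u,v=seeds[n]['orange']; P=W[v-45:v+45,u-45:u+45].reshape(-1,3); P=P[(abs(P[:,2]-70)<6)].astype(np.float32)
    print(cv2.minAreaRect(P[:,:2]),len(P))
E
python3 - <<'E'
import cv2,numpy as np
a=cv2.imread('pics/top1.png')[150:310,180:440]
cv2.imwrite('pics/crop.png',cv2.resize(a,(780,480),interpolation=cv2.INTER_CUBIC))
E
```

```text
top orange 233 [230.54506438 205.68669528] mean [602.7 219.5 107.3] mid [457.4 108.9 759.5] ext [ 369.  263. 1382.] zmax 1450.3Traceback (most recent call last):
  File "<stdin>", line 14, in <module>
    return _wrapfunc(a, 'argmin', axis=axis, out=out, **kwds)
    return _wrapit(obj, method, *args, **kwds)
    result = getattr(arr, method)(*args, **kwds)
ValueError: attempt to get argmin of an empty sequence
```

View pics/crop.png

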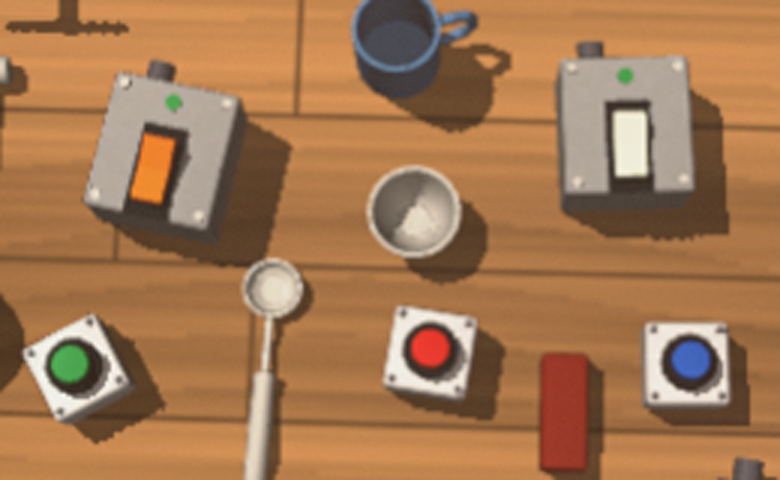

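The crop confirms the targets. The orange rocker is at (152,168) on a grey box with its green dot at (174,102), the green button is at (70,364), and the blue key is at (691,358), with red and white clearly separate. I'll fix the masks next.

```bash
cat > m.py <<'E'
from h import *
def ray(c,uv):
    K=np.array([[c['fx'],0,c['cx']],[0,c['fy'],c['cy']],[0,0,1]])
    p=cv2.undistortPoints(np.array([[uv]],float),K,np.array([c['k1'],0,0,0.]))[0,0]
    return R.from_euler('xyz',c['attitude']).as_matrix()@np.append(p,1)
def atz(c,uv,z):
    r=ray(c,uv); o=np.array(c['origin']); return (o+r*(z-o[2])/r[2])[:2]
E
python3 - <<'E'
from m import *
seeds={'top':dict(orange=(231,206),dot=(238,184),blue=(410,270),green=(204,271),red=(323,266),lamp=(388,175)),
'scene':dict(orange=(441,219),dot=(453,240),blue=(236,263),green=(416,177),red=(320,227),lamp=(316,326))}
Z=dict(orange=85,dot=70,lamp=70,blue=67,green=67,red=67)
for n in seeds:
    z=np.load(n+'.npz'); im,W,D=z['im'],z['W'],z['d']; c=get_calibration(n); hsv=cv2.cvtColor(im,cv2.COLOR_RGB2HSV).astype(int)
    for k,(u,v) in seeds[n].items():
        s=hsv[v,u]; h=hsv[v-20:v+20,u-20:u+20]; dh=np.abs((h[...,0]-s[0]+90)%180-90)
        m=((dh<10)&(abs(h[...,1]-s[1])<70)&(abs(h[...,2]-s[2])<70)).astype(np.uint8)
        nl,L,st,ce=cv2.connectedComponentsWithStats(m,connectivity=4); i=L[20,20]; ce=ce[i]+[u-20,v-20]
        ys,xs=np.where(L==i); P=W[ys+v-20,xs+u-20][D[ys+v-20,xs+u-20]>0]
        print(n,k,st[i][4],ce.round(1),'med',np.median(P,0).round(1),'mid',((P.min(0)+P.max(0))/2).round(1),'ext',np.ptp(P,0).round(0),'ray',atz(c,ce,Z[k]).round(1))
    for k in('orange',):
        u,v=seeds[n][k]; P=W[v-45:v+45,u-45:u+45].reshape(-1,3); g=hsv[v-45:v+45,u-45:u+45].reshape(-1,3)
        P=P[(abs(P[:,2]-70)<6)&(g[:,1]<60)].astype(np.float32); print(cv2.minAreaRect(P[:,:2]),len(P),np.median(P,0))
E
```

```text
top orange 223 [230.5 205.7] med [608.7 223.7  84.1] mid [609.8 223.4  82.4] ext [59. 34. 27.] ray [608.2 223.6]
top dot 21 [237.2 183.6] med [669.6 212.2  71.1] mid [669.5 212.8  72.3] ext [12. 11. 11.] ray [670.2 212.3]
top blue 122 [409.8 269.5] med [ 461.6 -228.9   66.1] mid [ 461.2 -229.    65. ] ext [29. 32. 14.] ray [ 461.1 -228.3]
top green 121 [202.6 270.8] med [443.5 286.8  67.6] mid [444.5 287.5  66.2] ext [30. 29. 19.] ray [444.1 287.3]
top red 121 [322.8 265.5] med [466.2 -12.3  67.2] mid [465.6 -12.3  63.6] ext [28. 30. 25.] ray [465.6 -11.9]
top lamp 20 [388.  174.9] med [ 702.4 -172.2   71.3] mid [ 701.8 -172.2   71.5] ext [12. 12. 13.] ray [ 703.  -172.5]Traceback (most recent call last):
  File "<stdin>", line 15, in <module>
cv2.error: OpenCV(4.12.0) /io/opencv/modules/imgproc/src/convhull.cpp:143: error: (-215:Assertion failed) total >= 0 && (depth == CV_32F || depth == CV_32S) in function 'convexHull'
```

```bash
python3 - <<'E'
from m import *
s_=dict(orange=(441,219),dot=(453,240),blue=(236,263),green=(416,177),red=(320,227),lamp=(316,326))
Z=dict(orange=85,dot=70,lamp=70,blue=67,green=67,red=67)
n='scene'
z=np.load(n+'.npz'); im,W,D=z['im'],z['W'],z['d']; c=get_calibration(n); hsv=cv2.cvtColor(im,cv2.COLOR_RGB2HSV).astype(int)
for k,(u,v) in s_.items():
    s=hsv[v,u]; h=hsv[v-20:v+20,u-20:u+20]; dh=np.abs((h[...,0]-s[0]+90)%180-90)
    m=((dh<10)&(abs(h[...,1]-s[1])<70)&(abs(h[...,2]-s[2])<70)).astype(np.uint8)
    nl,L,st,ce=cv2.connectedComponentsWithStats(m,connectivity=4); i=L[20,20]; ce=ce[i]+[u-20,v-20]
    ys,xs=np.where(L==i); P=W[ys+v-20,xs+u-20][D[ys+v-20,xs+u-20]>0]
    print(k,st[i][4],ce.round(1),'med',np.median(P,0).round(1),'mid',((P.min(0)+P.max(0))/2).round(1),'ext',np.ptp(P,0).round(0),'ray',atz(c,ce,Z[k]).round(1))
z=np.load('top.npz'); im,W,D=z['im'],z['W'],z['d']
P=W[140:240,190:280].reshape(-1,3); P=P[abs(P[:,2]-71)<4].astype(np.float32)
print(len(P)); print(cv2.minAreaRect(np.ascontiguousarray(P[:,:2])))
E
```

```text
orange 513 [439.3 208.8] med [522.6 296.    4. ] mid [557.9 292.1  46. ] ext [162. 170. 100.] ray [585.1 243.3]
dot 20 [452.7 239.6] med [669.5 212.   73.4] mid [671.1 213.9  72.4] ext [13. 17.  9.] ray [668.2 215.2]
blue 121 [234.4 260.8] med [ 464.6 -227.9   68. ] mid [ 459.6 -225.6   63.3] ext [38. 34. 20.] ray [ 462.7 -228.2]
green 73 [415.6 175.4] med [446.8 286.5  68.5] mid [446.5 287.8  69. ] ext [32. 29. 10.] ray [445.  287.8]
red 99 [319.9 224.5] med [468.  -11.4  68.2] mid [4.384e+02 4.000e-01 3.720e+01] ext [88. 55. 70.] ray [466.3 -11.4]
lamp 31 [315.4 325.3] med [ 704.2 -171.7   72.7] mid [ 704.6 -172.9   73.5] ext [13. 13.  7.] ray [ 702.2 -170.7]
1336
((659.3886108398438, 266.23175048828125), (255.8180694580078, 144.1947784423828), 56.79230499267578)
```

>>> jog_arm --plan '[0.458, 0.745, 0, 0, 0, -30, 0.458, 0.745, 0, 0, 0, -30, 0.458, 0.745, 0, 0, 0, -30, 0.458, 0.745, 0, 0, 0, -30, 0.458, 0.745, 0, 0, 0, -30, 0.458, 0.745, 0, 0, 0, -30, 0.458, 0.745, 0, 0, 0, -30, 0.458, 0.745, 0, 0, 0, -30, 0.458, 0.745, 0, 0, 0, -30, 0.458, 0.745, 0, 0, 0, -30, 0.458, 0.745, 0, 0, 0, -30, 0.458, 0.745, 0, 0, 0, -30, 0.458, 0.745, 0, 0, 0, -30, 0.458, 0.745, 0, 0, 0, -30, 0.458, 0.745, 0, 0, 0, -30, 0.458, 0.745, 0, 0, 0, -30, 0.458, 0.745, 0, 0, 0, -30, 0.458, 0.745, 0, 0, 0, -30, 0.458, 0.745, 0, 0, 0, -30, 0.458, 0.745, 0, 0, 0, -30]' --claw 0

```text
clock: 2.1
eef_pos: [627.0, 221.8, 204.5]
eef_rot: [3.141, 0.001, -0.21]
wrist_force: [-0.3, 0.2, -0.6]
finger_gap: 0.5
finger_force: 0.0
```

```bash
python3 - <<'E'
from m import *
c=get_calibration('wrist'); im,d,W,_=cloud('wrist'); np.savez('w1',im=im,d=d,W=W)
# mark planned press point and TCP column
o=np.array(c['origin']);A=R.from_euler('xyz',c['attitude']).as_matrix();K=np.array([[c['fx'],0,c['cx']],[0,c['fy'],c['cy']],[0,0,1]])
q,_=cv2.projectPoints(np.array([[627,222,88.],[669.5,213,70]]),cv2.Rodrigues(A.T)[0],-A.T@o,K,np.array([c['k1'],0,0,0]))
print(q,o)
for p in q[:,0]: cv2.drawMarker(im,tuple(int(x) for x in p),(255,0,255),0,12,1)
save('w1.png',im)
E
```

```text
[[[318.45315082 235.24062008]]

 [[318.49229138 171.7130371 ]]] [706.42760099 204.65825385 383.04219947]
```

View pics/w1.png

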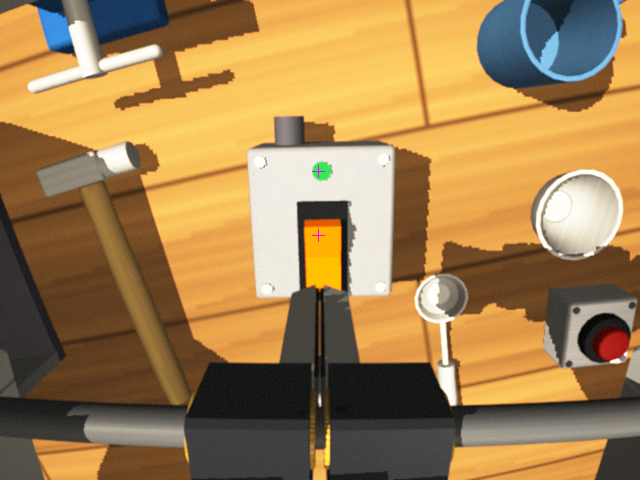

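The wrist view shows the rocker centre about 5 px (3–4 mm) right of my mark at (318,235), and its ON end is towards the dot at (321,171). I'll correct by (+2,−3) mm and go down.

>>> jog_arm --plan '[0.002, -0.003, -0.04, 0, 0, 0, 0.002, -0.003, -0.08, 0, 0, 0, 0.002, -0.003, -0.1, 0, 0, 0, 0.002, -0.003, -0.109, 0, 0, 0, 0.002, -0.003, -0.112, 0, 0, 0, 0.002, -0.003, -0.114, 0, 0, 0, 0.002, -0.003, -0.116, 0, 0, 0, 0.002, -0.003, -0.118, 0, 0, 0, 0.002, -0.003, -0.12, 0, 0, 0, 0.002, -0.003, -0.121, 0, 0, 0, 0.002, -0.003, -0.121, 0, 0, 0, 0.002, -0.003, -0.121, 0, 0, 0]'

```text
clock: 3.35
eef_pos: [629.2, 218.8, 84.5]
eef_rot: [-3.142, 0.0, -0.211]
wrist_force: [2.9, 0.8, 3.3]
finger_gap: 0.5
finger_force: 1.5
```

>>> jog_arm --plan '[0, 0, -0.001, 0, 0, 0, 0, 0, -0.002, 0, 0, 0, 0, 0, -0.0025, 0, 0, 0, 0, 0, -0.003, 0, 0, 0, 0, 0, -0.003, 0, 0, 0, 0, 0, -0.003, 0, 0, 0]'

```text
clock: 3.95
eef_pos: [629.4, 218.7, 82.2]
eef_rot: [-3.141, -0.001, -0.211]
wrist_force: [-0.5, -1.2, 10.4]
finger_gap: 0.3
finger_force: 4.9
```

The rocker bottomed at 82 mm with 10 N. Next I lift and go over to the blue key.

>>> jog_arm --plan '[0, 0, 0.03, 0, 0, 0, 0, 0, 0.07, 0, 0, 0, 0, 0, 0.11, 0, 0, 0, -0.167, -0.447, 0.11, 0, 0, 0, -0.167, -0.447, 0.11, 0, 0, 0, -0.167, -0.447, 0.11, 0, 0, 0, -0.167, -0.447, 0.11, 0, 0, 0, -0.167, -0.447, 0.11, 0, 0, 0, -0.167, -0.447, 0.11, 0, 0, 0, -0.167, -0.447, 0.11, 0, 0, 0, -0.167, -0.447, 0.11, 0, 0, 0, -0.167, -0.447, 0.11, 0, 0, 0, -0.167, -0.447, 0.11, 0, 0, 0, -0.167, -0.447, 0.11, 0, 0, 0, -0.167, -0.447, 0.11, 0, 0, 0]'

```text
clock: 5.45
eef_pos: [461.8, -228.0, 190.9]
eef_rot: [-3.141, 0.002, -0.212]
wrist_force: [0.3, 0.5, -0.2]
finger_gap: 0.5
finger_force: 0.0
```

```bash
cat > look.py <<'E'
from m import *
import sys
n,x,y,z=sys.argv[1],*map(float,sys.argv[2:5])
c=get_calibration('wrist'); im,d,W,_=cloud('wrist')
o=np.array(c['origin']);A=R.from_euler('xyz',c['attitude']).as_matrix();K=np.array([[c['fx'],0,c['cx']],[0,c['fy'],c['cy']],[0,0,1]])
q,_=cv2.projectPoints(np.array([[x,y,z]]),cv2.Rodrigues(A.T)[0],-A.T@o,K,np.array([c['k1'],0,0,0]))
p=tuple(int(t) for t in q[0,0]); print(p); cv2.drawMarker(im,p,(255,0,255),0,12,1)
print(manip.read_state()['eef_pos'])
t,_=camera('top'); big=cv2.resize(t[150:310,180:290],(330,480))
save(n,np.hstack([im[:,100:560],big]))
E
python3 look.py w2.png 462 -228 67
```

```text
(318, 232)
[ 462.18656668 -227.49831162  190.98782465]
```

View pics/w2.png

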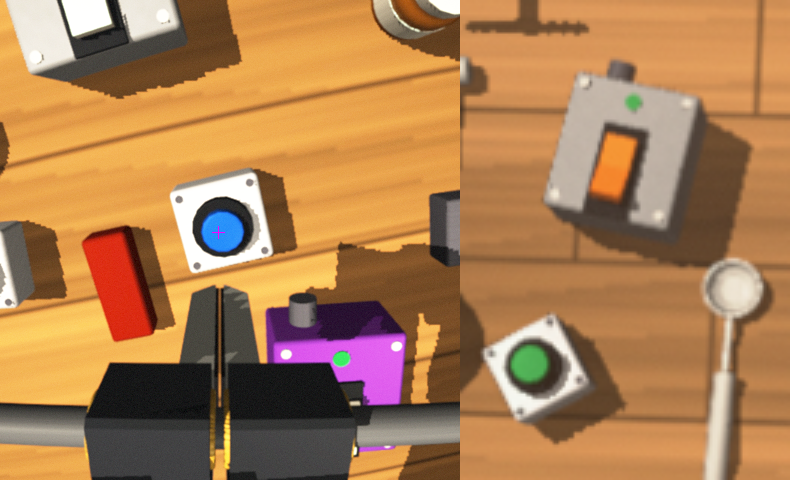

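The wrist view has the blue disc at (222,233) against my mark at (218,232), so it sits about 3 mm further to −y. The right half is the top view, where the orange rocker is now level.

>>> jog_arm --plan '[0, -0.003, -0.04, 0, 0, 0, 0, -0.003, -0.08, 0, 0, 0, 0, -0.003, -0.105, 0, 0, 0, 0, -0.003, -0.117, 0, 0, 0, 0, -0.003, -0.121, 0, 0, 0, 0, -0.003, -0.123, 0, 0, 0, 0, -0.003, -0.125, 0, 0, 0, 0, -0.003, -0.127, 0, 0, 0, 0, -0.003, -0.129, 0, 0, 0, 0, -0.003, -0.13, 0, 0, 0, 0, -0.003, -0.13, 0, 0, 0, 0, -0.003, -0.13, 0, 0, 0]'

```text
clock: 6.75
eef_pos: [462.5, -231.5, 61.7]
eef_rot: [3.141, -0.001, -0.211]
wrist_force: [2.4, -0.1, 2.4]
finger_gap: 0.4
finger_force: 1.7
```

>>> jog_arm --plan '[0, 0, -0.0005, 0, 0, 0, 0, 0, -0.001, 0, 0, 0, 0, 0, -0.001, 0, 0, 0, 0, 0, -0.001, 0, 0, 0]'

```text
clock: 7.15
eef_pos: [462.6, -231.5, 61.2]
eef_rot: [3.141, -0.001, -0.211]
wrist_force: [-0.1, 1.7, 11.6]
finger_gap: 0.3
finger_force: 5.4
```

The key is bottomed at 61 mm with 11.6 N. Next I lift and go over to the green button.

>>> jog_arm --plan '[0, 0, 0.03, 0, 0, 0, 0, 0, 0.08, 0, 0, 0, 0, 0, 0.12, 0, 0, 0, -0.018, 0.517, 0.12, 0, 0, 0, -0.018, 0.517, 0.12, 0, 0, 0, -0.018, 0.517, 0.12, 0, 0, 0, -0.018, 0.517, 0.12, 0, 0, 0, -0.018, 0.517, 0.12, 0, 0, 0, -0.018, 0.517, 0.12, 0, 0, 0, -0.018, 0.517, 0.12, 0, 0, 0, -0.018, 0.517, 0.12, 0, 0, 0, -0.018, 0.517, 0.12, 0, 0, 0, -0.018, 0.517, 0.12, 0, 0, 0, -0.018, 0.517, 0.12, 0, 0, 0, -0.018, 0.517, 0.12, 0, 0, 0, -0.018, 0.517, 0.12, 0, 0, 0]'

```text
clock: 8.75
eef_pos: [444.1, 284.8, 179.9]
eef_rot: [3.14, 0.001, -0.211]
wrist_force: [-0.8, 0.0, 0.0]
finger_gap: 0.5
finger_force: 0.0
```

```bash
sed -i 's/180:290/340:450/' look.py; python3 look.py w3.png 444.5 285.5 67
```

```text
(317, 236)
[444.29378997 284.36211174 180.16149125]
```

View pics/w3.png

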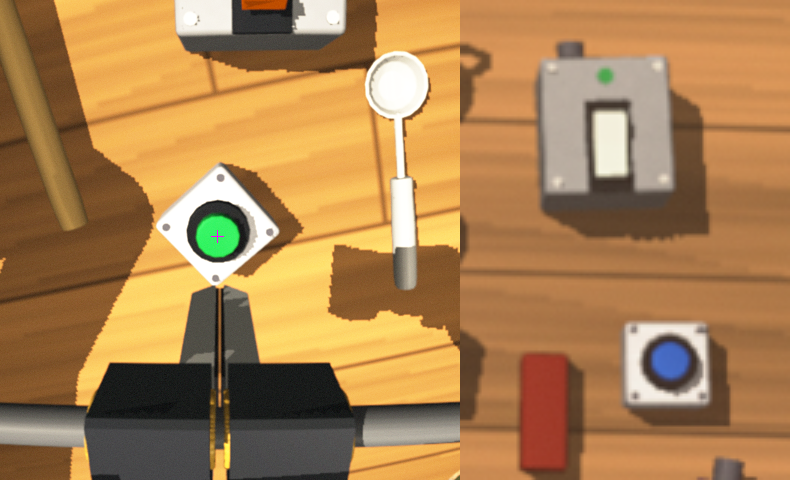

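The mark sits on the centre of the green disc at (217,236). The key box has not moved, so I press.

>>> jog_arm --plan '[0, 0, -0.04, 0, 0, 0, 0, 0, -0.08, 0, 0, 0, 0, 0, -0.1, 0, 0, 0, 0, 0, -0.108, 0, 0, 0, 0, 0, -0.111, 0, 0, 0, 0, 0, -0.113, 0, 0, 0, 0, 0, -0.115, 0, 0, 0, 0, 0, -0.117, 0, 0, 0, 0, 0, -0.119, 0, 0, 0, 0, 0, -0.12, 0, 0, 0, 0, 0, -0.12, 0, 0, 0, 0, 0, -0.12, 0, 0, 0]'

```text
clock: 10.05
eef_pos: [444.9, 285.8, 61.2]
eef_rot: [-3.141, -0.001, -0.211]
wrist_force: [2.1, -2.8, 7.6]
finger_gap: 0.9
finger_force: 3.9
```

Green is fully down at 61 mm with 7.6 N. I lift straight up and check.

>>> jog_arm --plan '[0, 0, 0.005, 0, 0, 0, 0, 0, 0.03, 0, 0, 0, 0, 0, 0.08, 0, 0, 0, 0, 0, 0.13, 0, 0, 0, 0, 0, 0.15, 0, 0, 0, 0, 0, 0.15, 0, 0, 0]'

```text
clock: 10.65
eef_pos: [444.9, 286.3, 213.6]
eef_rot: [-3.138, -0.004, -0.211]
wrist_force: [0.1, -0.3, -0.9]
finger_gap: 0.2
finger_force: 0.0
```

```bash
python3 - <<'E'
from m import *
im,d,W,c=cloud('scene'); a=np.load('scene.npz')
for k,(u,v) in dict(green=(416,176),blue=(234,261),red=(320,225)).items():
    f=lambda W,d:np.median(W[v-3:v+4,u-4:u+5][d[v-3:v+4,u-4:u+5]>0],0).round(1)
    print(k,f(a['W'],a['d']),f(W,d))
save('s2.png',cv2.resize(im[120:370,190:500],(744,600)))
E
```

```text
green [448.4 286.2  68.4] [448.9 286.3  68.5]
blue [ 464.7 -229.7   68.2] [ 458.2 -227.6   62.3]
red [469.1 -13.   68.7] [469.2 -13.8  68.9]
```

View pics/s2.png

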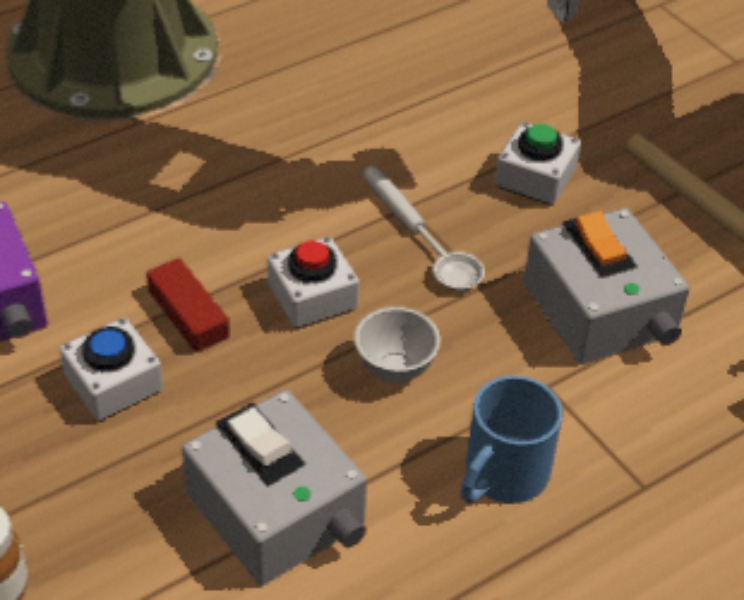

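The final view shows blue down 6 mm at (108,346), green back up at (542,138) and red up at (312,258). The orange ON half is level at (600,240), white is still off, and everything else is in place.

```bash
python3 -c "
from cell import manip
print(manip.sign_off())"
```

```text
the job is handed in; nothing more can be done
None
```

The job is handed in: orange rocker on, then blue key locked down, then green button pressed and back up. Camera checks before sign-off showed red and white untouched and nothing else moved; sign-off returned no verdict.

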